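Fit up a post: stack two capped blocks and hold the lifting head over them

ROBOT

A 6-joint arm with a two-finger parallel gripper is mounted at the origin on the work surface. World frame = base frame: x ahead of the robot, y to its left, z up, the work surface at z = 0. Lengths are in m, angles in rad, forces in N, time in s.
With the tool pointing down it reaches from about 0.35 to 0.925 m from the base axis. Payload 6.4 kg.
Tool frame: the origin (TCP) lies between the finger pads; the fingertips stand robot.tip_reach ahead of it and the grasp point (between the pads) is the TCP (robot.tip_reach is the distance from the TCP to the fingertips, in m); x points along the fingers, z is the direction in which the jaws open and shut, and the axes are right-handed (so a half turn about x gives the same grasp; the last joint's range is limited). The gripper opens to 85 mm and grips with 20 to 120 N. Pads are 22 mm wide; open, the fingers measure 114 mm over their backs; the gripper's body (76 mm by 85 mm) begins 54 mm behind the grasp point. The pads swing forward as they close: fully open they stand 13 mm farther back than shut.
Start: joints at [-1.303, 0.245, 1.558, -0, 1.339, -0.174], TCP at [0.278, -0.588, 0.25] pointing down, gripper open.
Joint ranges: [-3.13, 3.13], [-1.02, 2.26], [0.13, 2.54], [-0.95, 4.09], [0.21, 2.88], [-2.74, 2.74]. Speed limits (rad/s): [2.57, 2.57, 3.14, 3.14, 3.14, 3.14].

INTERFACE

Orientations are given as a unit quaternion [w, x, y, z].
In Python, from rig import robot, vision, job gives the robot as it stands.
- The arm moves only by the tool send_rows, never from a script. Its argument "targets" is a list of rows, each a list of 3 entries, a list of its own where there are three numbers: the shift along the tool's x, y, z in m, then the turn, a rotation vector about the tool's x, y, z in degrees, then the gripper's target within -1 to 1 (fully open at 1, half-way at 0, shut at -1). A call has 1 to 20 rows; each row is the pose to reach, as a shift and turn from the pose measured when the call began, along the tool's axes at that moment; what a row does not reach only later rows make up. A row lasts 1/8 s, in which the tool goes at most 62.5 mm and 10.7 degrees, less where a joint would pass 70% of its speed; a pose out of reach is approached as far as the arm can. A call with a gripper value outside its range is refused whole. The fingers move at their own pace and stop on an object; "grip_force" is the grip in N (left out, the last holds). Time passes only in rows, so rows that repeat a pose let the fingers close. It gives the time, the measured TCP pose, the force and the opening at its end, in the units of the state.
- robot.get_state(): the state, without advancing time (a new reading comes with each control period).
- vision.camera(name): name is "side" or "top" or "wrist"; returns (picture, depth): 420x560x3 uint8, red, green, blue; 420x560 float32, m along the optical axis (not along the pixel's ray), 0 where there is no reading.
- vision.get_calibration(name): a dict with "vertical_fov" (degrees; the focal length in pixels is half the picture's height over the tangent of half this angle, whatever the lens; pixels are square), "cx", "cy" (the principal point, pixels), "extrinsics" (4x4, takes a point from camera to world coordinates); the wrist camera has in their place "T_tool_cam" (4x4, takes a point from camera to tool coordinates, whose origin is the TCP and whose axes are the tool frame's). Camera axes: x right, y up, looking along -z (the intrinsics and any distortion apply to the point x, -y, -z); pixel columns grow to the right and rows downward; lengths in m; the calibration is good to about 2 mm. A picture is of the moment at which its call begins: read the wrist's pose just before it. get_calibration takes no time and is no camera call.
- job.job_done(): hands the job in, once; it reports no verdict.
The state is a dict: "clock": time; "joint_positions": joint angles; "qvel": joint speeds; "tau": joint torques, N m; "tcp_pos": TCP position; "tcp_rot": TCP orientation; "force": force on the tool from outside, world axes, zero at the start; "wrist_torque": the same for the moment, N m; "gripper_width": finger opening in m.
Only numpy, scipy, OpenCV 4.12 (cv2) and the standard library are available. Lean on these libraries where they do the work, as an engineer would, in place of code of your own. Each camera call takes 0.05 s, during which the arm holds its last target. There are 200 camera calls.

TASK

Build up the post for tack welding: set the larger capped box-section block squarely on the foot that is bolted to the bench, and the smaller block squarely on the larger one, long sides parallel, letting go of each. Then pick up the lifting head by its lug, carry it over the I-beam offcut, and finish while still holding it still and level just above the smaller block, centred and its long sides parallel to the block's, with a clear gap of about 8 mm so that I can slide in the packing strip: do not let it touch or set it down. Keep everything clear of the beam, and leave the other things on the bench where they are.

Things in the scene. Friction and masses are not known exactly. Their poses are not given: they have to be found in the camera images.
- foot: Bare steel foot of the post, fixed: base plate 130 x 130 x 10 mm with four bolt heads (9 mm radius, 50 mm from the centre along x and y, tops 18 mm above the bench) and a stub 70 (its x) x 56 (its y) mm that rises from the plate to 50 mm above the bench. Origin: centre of the underside, on the bench; z up.
- foot_top (a point): Centre of the flat top of the foot's stub, 50 mm above the bench.
- large_block: Larger capped box-section block of plain steel, 64 (its x) x 50 (its y) x 45 mm high, about 0.4 kg, closed on all sides. Origin: centre of the underside; z up, x along the long side. Standing loose on the bench at the start.
- large_block_top (a point): Centre of the larger block's top face, 45 mm above its underside.
- small_block: Smaller capped box-section block of plain steel, 54 (its x) x 40 (its y) x 40 mm high, about 0.3 kg. Origin: centre of the underside; z up, x along the long side. Standing loose on the bench at the start.
- small_block_top (a point): Centre of the smaller block's top face, 40 mm above its underside.
- head: Lifting head of plain steel, about 0.3 kg: plate 60 (its x) x 46 (its y) x 8 mm with an upright lug in its middle, 40 mm long along x, 12 mm thick along y, from the plate up to 55 mm above the underside; the lug's faces are upright up to a half-round top (20 mm radius about a line along y, 35 mm above the underside). Origin: centre of the plate's underside; z up. Standing on its plate on the bench at the start.
- beam: Grey painted I-beam offcut lying fixed on the bench between the loose parts and the foot: 300 mm long (its x), 46 mm wide, 80 mm high. Origin: centre of the underside.
- spanner: Bystander, to be left alone: open spanner lying flat, 170 long (mm). Origin on or near its underside.
- grinding_disc: Bystander, to be left alone: reddish flat grinding disc, 125 diameter, 6 thick (mm). Origin on or near its underside.
- steel_square: Bystander, to be left alone: L-shaped try square lying flat, legs about 100 and 110 long, 12 high (mm). Origin on or near its underside.
- hammer: Bystander, to be left alone: hammer lying on its side, 270 long (mm). Origin on or near its underside.
- spray_can: Bystander, to be left alone: white standing spray can, 66 diameter, 190 high (mm). Origin on or near its underside.
- clamp: Bystander, to be left alone: blue G-clamp lying flat, about 110 by 160, 18 high (mm). Origin on or near its underside.
- parts_dish: Bystander, to be left alone: open round steel dish, 120 diameter, 35 high (mm). Origin on or near its underside.
- nut: Bystander, to be left alone: big hexagonal nut lying flat, 36 across corners, 20 high (mm). Origin on or near its underside.
Not all that is in view belongs to the job. Leave any turquoise look-alike of the small_block alone.

How it is judged:
By the outcome, as a careful person would: the job done as asked, in the order asked, and still so for the second after the job is handed in, while the arm keeps its last pose, push and grip.
It also fails if it takes over 72 s, if anything falls off the work surface, if the arm or the gripper's body presses on something with over 40 N, if the wrist force passes 120 N, or if a joint passes its speed limit or range.

## Working session

There is one attempt and no reset: what is moved stays moved. The work goes in short steps, Python scripts to look and compute and a tool call to move; the robot and the scene stay as the last step left them, time stands still between calls to the robot, and variables do not carry over. Pictures are saved under pics/ and viewed, about 8 in all and at most 12, crops included, and the job is handed in when it is done.

Besides the shell and the picture viewer there is one more tool, called after "Request:" by a JSON object that holds its "api" and its "payload". send_rows: Moves the arm, as the interface text tells. Its arguments: {"type":"object","properties":{"targets":{"type":"array","items":{"type":"array"}},"grip_force":{"type":"number"}},"required":["targets"]}

```bash
ls; mkdir -p pics
cat > h.py <<'E'
import numpy as np, cv2
from scipy.spatial.transform import Rotation as R
from rig import robot, vision, job
np.set_printoptions(precision=4, suppress=True)
def pose(s=None):
    s=s or robot.get_state(); q=s["tcp_rot"]
    T=np.eye(4); T[:3,:3]=R.from_quat([q[1],q[2],q[3],q[0]]).as_matrix(); T[:3,3]=s["tcp_pos"]; return T
def shot(name):
    T=pose(); c=vision.get_calibration(name); im,d=vision.camera(name)
    E=np.array(c["extrinsics"]) if "extrinsics" in c else T@np.array(c["T_tool_cam"])
    f=im.shape[0]/2/np.tan(np.radians(c["vertical_fov"])/2)
    return im,d,dict(E=E,f=f,cx=c["cx"],cy=c["cy"],cal=c)
def rays(uv,C):
    uv=np.atleast_2d(uv).astype(float)
    k=[C["cal"].get(x) for x in ("distortion","dist")]
    d=np.c_[(uv[:,0]-C["cx"])/C["f"],-(uv[:,1]-C["cy"])/C["f"],-np.ones(len(uv))]
    return C["E"][:3,3],d@C["E"][:3,:3].T
def onplane(uv,z,C):
    o,d=rays(uv,C); return o+d*((z-o[2])/d[:,2])[:,None]
def cloud(d,C):
    v,u=np.mgrid[:d.shape[0],:d.shape[1]]
    P=np.stack([(u-C["cx"])/C["f"]*d,-(v-C["cy"])/C["f"]*d,-d],-1)
    return P@C["E"][:3,:3].T+C["E"][:3,3]
E
python3 - <<'E'
from h import *
s=robot.get_state(); print(s, robot.tip_reach)
for n in ("top","side","wrist"):
    im,d,C=shot(n); print(n,C["cal"]); cv2.imwrite(f"pics/{n}0.png",im[...,::-1]); np.savez(f"{n}0.npz",im=im,d=d)
E
```

```text
pics
{'clock': 0.0, 'joint_positions': array([-1.3031,  0.2458,  1.559 ,  0.    ,  1.3387, -0.1741]), 'qvel': array([ 0.0007, -0.0032,  0.0014,  0.0011, -0.0009,  0.0017]), 'tau': array([ -0.0002, -42.9514, -32.6131,  -0.0002,   0.0054,  -0.    ]), 'tcp_pos': array([ 0.2778, -0.5871,  0.2492]), 'tcp_rot': array([ 0.5969,  0.3787,  0.5979, -0.3779]), 'force': array([-0.3574,  0.177 ,  0.2964]), 'wrist_torque': array([-0.0085, -0.0101, -0.0136]), 'gripper_width': 0.08539057084463336} 0.019
top {'vertical_fov': 44.373509267152585, 'cx': 291.56178327842423, 'cy': 209.9854755849546, 'extrinsics': array([[ 0.0129,  0.9928, -0.119 ,  0.4194],
       [-0.9995,  0.0094, -0.0301,  0.0653],
       [-0.0288,  0.1194,  0.9924,  1.3199],
       [ 0.    ,  0.    ,  0.    ,  1.    ]])}
side {'vertical_fov': 57.39528044707841, 'cx': 280.7810985427025, 'cy': 207.85412969883072, 'extrinsics': array([[-0.8303,  0.3202, -0.4561,  0.1347],
       [-0.5568, -0.4453,  0.7012,  0.7186],
       [ 0.0214,  0.8362,  0.548 ,  0.5493],
       [ 0.    ,  0.    ,  0.    ,  1.    ]])}
wrist {'vertical_fov': 69.96190392324556, 'cx': 282.6155510525814, 'cy': 206.04750316218417, 'T_tool_cam': array([[-0.    ,  0.2829, -0.9592, -0.1231],
       [-0.0009,  0.9592,  0.2829,  0.0713],
       [ 1.    ,  0.0009,  0.0002, -0.0004],
       [ 0.    ,  0.    ,  0.    ,  1.    ]])}
```

View pics/top0.png

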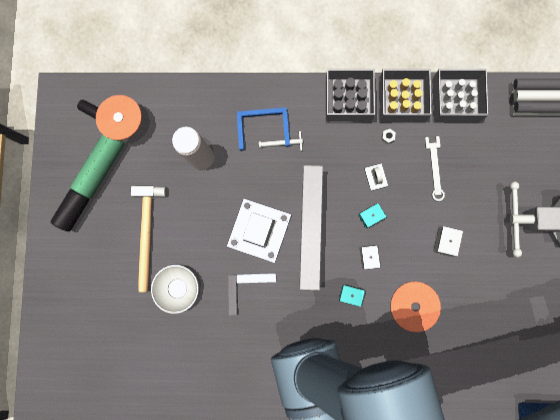

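View pics/side0.png

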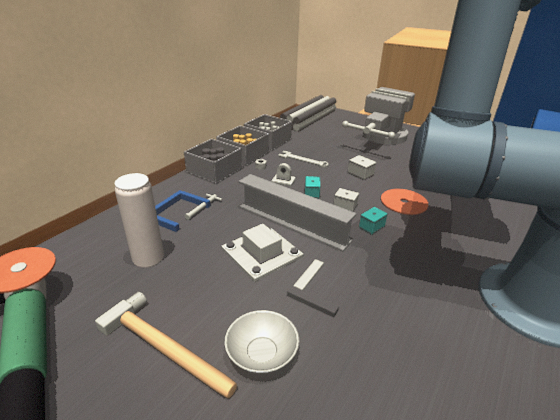

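Top view: the larger plain block is at (450,241), the smaller plain one at (370,257), the turquoise look-alikes at (373,215) and (352,295), the head at (376,177), the foot at (260,231) and the beam at (312,228). Next I measure sizes and make one close crop to check the choice.

```bash
cat > m.py <<'E'
from h import *
im,d,C=shot("top")
P=cloud(d,C); 
def meas(name,u,v,r,zlo,zhi,bright=None):
    z=P[...,2]; m=(z>zlo)&(z<zhi)&(d>0)
    if bright: m&=im.min(-1)>bright
    w=np.zeros_like(m); w[v-r:v+r,u-r:u+r]=1; m&=w
    n,l,st,c=cv2.connectedComponentsWithStats(m.astype(np.uint8)); k=1+np.argmax(st[1:,4]); m=l==k
    zt=np.median(z[m]); 
    cnt,_=cv2.findContours(m.astype(np.uint8),cv2.RETR_EXTERNAL,cv2.CHAIN_APPROX_NONE)
    pts=max(cnt,key=len)[:,0].astype(float); q=onplane(pts,zt,C)
    (c0,sz,a)=cv2.minAreaRect((q[:,:2]*1000).astype(np.float32))
    if sz[0]<sz[1]: sz=sz[::-1]; a+=90
    print(name,"z",zt.round(4),"c",np.round(np.array(c0)/1000,4),"size",np.round(sz,1),"+pix~2.2","yaw",round((a+90)%180-90,1),"n",m.sum())
meas("large",450,241,22,.03,.06)
meas("small",370,257,18,.025,.055)
meas("turq",373,215,18,.025,.055)
meas("headtop",376,175,22,.03,.07)
meas("headall",376,175,22,.004,.07)
meas("headplate",376,175,22,.004,.02)
meas("stub",260,229,30,.035,.065)
meas("foot",260,229,45,.006,.07)
meas("beam",312,228,75,.06,.1)
z=P[...,2]; print("bench",np.median(z[330:350,180:230]),np.median(z[150:170,460:490]))
E
python3 m.py
python3 - <<'E'
import cv2
a=cv2.imread('pics/top0.png')[140:280,330:480]; cv2.imwrite('pics/crop1.png',cv2.resize(a,None,fx=4,fy=4,interpolation=cv2.INTER_CUBIC))
E
```

```text
large z 0.0437 c [ 0.5011 -0.2848] size [64.9 53.3] +pix~2.2 yaw -13.5 n 573
small z 0.0386 c [ 0.4592 -0.0914] size [54.8 41.9] +pix~2.2 yaw 7.0 n 380
turq z 0.0383 c [ 0.5637 -0.0973] size [56. 41.] +pix~2.2 yaw -59.6 n 370
headtop z 0.0496 c [ 0.6648 -0.1101] size [39.6 16.6] +pix~2.2 yaw 17.7 n 100
headall z 0.0091 c [ 0.6675 -0.1112] size [61.8 48.4] +pix~2.2 yaw 14.7 n 380
headplate z 0.0075 c [ 0.6678 -0.1114] size [61.9 48.5] +pix~2.2 yaw 14.7 n 266
stub z 0.0488 c [0.5249 0.1881] size [69.1 57.4] +pix~2.2 yaw -17.9 n 640
foot z 0.0114 c [0.5252 0.1884] size [129.9 129.6] +pix~2.2 yaw 71.8 n 2298
beam z 0.0786 c [0.5303 0.0555] size [299.4  46. ] +pix~2.2 yaw -1.1 n 2349
bench -0.0015847283053700423 -0.0011156266225188505
```

View pics/crop1.png

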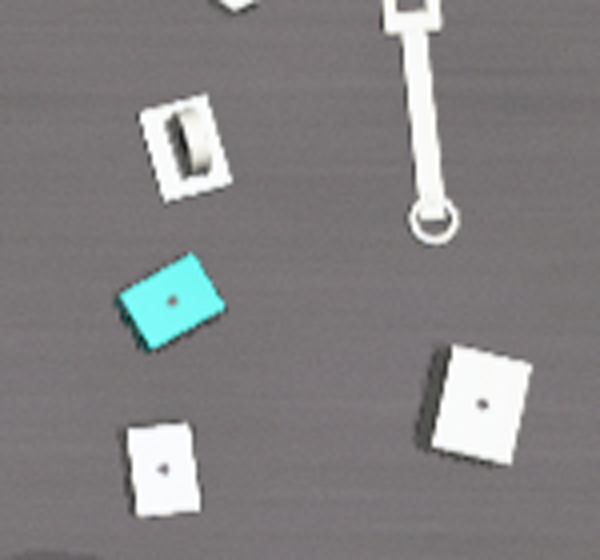

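The crop confirms it: plain larger block on the right, plain smaller block lower left, the turquoise one between them. Sizes and heights match after about a 1.3 mm z bias. Next is a planning helper.

```bash
cat >> h.py <<'E'
def plan(wps):
    """wps: list of (x,y,z,yaw_deg of part's x axis); prints shift/turn from the present pose; jaws along part's y"""
    T=pose(); 
    for x,y,z,a in wps:
        a=np.radians(a); zz=np.array([-np.sin(a),np.cos(a),0]); 
        if zz@T[:3,2]<0: zz=-zz
        xx=np.array([0,0,-1.]); G=np.c_[xx,np.cross(zz,xx),zz]
        sh=T[:3,:3].T@(np.array([x,y,z])-T[:3,3]); rv=R.from_matrix(T[:3,:3].T@G).as_rotvec(degrees=True)
        print([sh.round(4).tolist(),rv.round(2).tolist()],"rows",max(np.linalg.norm(sh)/.0625,np.linalg.norm(rv)/10.7).round(1))
E
python3 - <<'E'
from h import *
print(pose()); plan([(.501,-.285,.20,-13.5)])
E
```

```text
[[-0.0003  0.904   0.4276  0.2779]
 [ 0.0011  0.4276 -0.904  -0.5873]
 [-1.      0.0002 -0.0012  0.2496]
 [ 0.      0.      0.      1.    ]]
[[0.0499, 0.331, -0.1778], [38.81, -0.07, 0.01]] rows 6.1
```

Request:
{"api": "send_rows", "payload": {"targets": [[[0.05,0.331,-0.178],[38.8,-0.1,0],1],[[0.05,0.331,-0.178],[38.8,-0.1,0],1],[[0.05,0.331,-0.178],[38.8,-0.1,0],1],[[0.05,0.331,-0.178],[38.8,-0.1,0],1],[[0.05,0.331,-0.178],[38.8,-0.1,0],1],[[0.05,0.331,-0.178],[38.8,-0.1,0],1],[[0.05,0.331,-0.178],[38.8,-0.1,0],1],[[0.05,0.331,-0.178],[38.8,-0.1,0],1],[[0.05,0.331,-0.178],[38.8,-0.1,0],1]]}}

```text
clock: 1.32
tcp_pos: [0.5005, -0.286, 0.2002]
tcp_rot: [-0.438, -0.555, -0.437, 0.556]
force: [-0.2, 0.1, 0.2]
gripper_width: 0.0851
```

```bash
cat > w.py <<'E'
from h import *
import sys
def wmeas(x,y,r,z0,z1,save=None,tag=""):
    im,d,C=shot("wrist"); P=cloud(d,C); z=P[...,2]
    if save: cv2.imwrite(save,im[...,::-1])
    m=(z>z0)&(z<z1)&(d>0)&(np.hypot(P[...,0]-x,P[...,1]-y)<r)
    n,l,st,c=cv2.connectedComponentsWithStats(m.astype(np.uint8)); m=l==1+np.argmax(st[1:,4])
    zt=np.median(z[m]); cnt,_=cv2.findContours(m.astype(np.uint8),cv2.RETR_EXTERNAL,cv2.CHAIN_APPROX_NONE)
    pts=max(cnt,key=len)[:,0].astype(float); q=onplane(pts,zt,C)
    c0,sz,a=cv2.minAreaRect((q[:,:2]*1000).astype(np.float32))
    if sz[0]<sz[1]: sz=sz[::-1]; a+=90
    pc=pose(); b=pts.min(0),pts.max(0)
    print(tag,"wrist z",zt.round(4),"c",np.round(np.array(c0)/1000,4),"size",np.round(sz,1),"yaw",round((a+90)%180-90,1),"n",m.sum(),"bbox",*b)
    return np.array(c0)/1000
E
python3 - <<'E'
from w import *
print(pose()[:3,3]); wmeas(.501,-.285,.05,.03,.06,"pics/w1.png","large")
plan([(.501,-.285,.023,-13.5)])
E
```

```text
[ 0.5005 -0.286   0.2002]
large wrist z 0.0445 c [ 0.4985 -0.2855] size [65.4 50.7] yaw -13.6 n 3498 bbox [256. 163.] [309. 229.]
[[0.1772, 0.0003, -0.0014], [-0.1, 0.06, -0.02]] rows 2.8
```

View pics/w1.png

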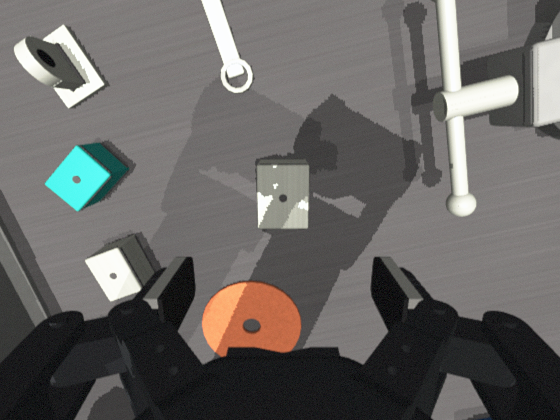

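Wrist view: the larger block is at (283,196), between the fingers, and clear of the disc at (250,325).

Run:
```python
from h import *
plan([(.4985,-.2855,.08,-13.6),(.4985,-.2855,.024,-13.6)])
```

```text
[[0.1202, -0.002, -0.0003], [-0.0, 0.06, -0.02]] rows 1.9
[[0.1762, -0.002, -0.0003], [-0.0, 0.06, -0.02]] rows 2.8
```

Request:
{"api": "send_rows", "payload": {"targets": [[[0.06,-0.002,-0.0003],[0,0,0],1],[[0.12,-0.002,-0.0003],[0,0,0],1],[[0.15,-0.002,-0.0003],[0,0,0],1],[[0.176,-0.002,-0.0003],[0,0,0],1],[[0.176,-0.002,-0.0003],[0,0,0],1],[[0.176,-0.002,-0.0003],[0,0,0],-1],[[0.176,-0.002,-0.0003],[0,0,0],-1],[[0.176,-0.002,-0.0003],[0,0,0],-1],[[0.176,-0.002,-0.0003],[0,0,0],-1],[[0.176,-0.002,-0.0003],[0,0,0],-1],[[0.176,-0.002,-0.0003],[0,0,0],-1]], "grip_force": 60}}

```text
clock: 2.75
tcp_pos: [0.4996, -0.2867, 0.0261]
tcp_rot: [-0.439, -0.556, -0.436, 0.556]
force: [-1.9, -0.9, 6.6]
gripper_width: 0.0496
```

Run:
```python
from h import *
s=robot.get_state(); print(s["gripper_width"],s["force"],s["tcp_pos"])
plan([(.501,-.285,.26,-13.6),(.525,.188,.26,-17.9)])
```

```text
0.049562709452688126 [-1.9442 -0.8737  6.5796] [ 0.4996 -0.2867  0.0261]
[[-0.2339, 0.0017, -0.0013], [-0.0, 0.16, -0.19]] rows 3.7
[[-0.2355, -0.0862, -0.4667], [4.3, 0.15, -0.19]] rows 8.5
```

Request:
{"api": "send_rows", "payload": {"targets": [[[-0.03,0,-0.001],[0,0.2,-0.2],-1],[[-0.08,0,-0.001],[0,0.2,-0.2],-1],[[-0.13,0,-0.001],[0,0.2,-0.2],-1],[[-0.18,0,-0.001],[0,0.2,-0.2],-1],[[-0.235,0,-0.001],[0,0.2,-0.2],-1],[[-0.235,-0.008,-0.04],[0.4,0.2,-0.2],-1],[[-0.235,-0.017,-0.09],[0.8,0.2,-0.2],-1],[[-0.235,-0.026,-0.14],[1.2,0.2,-0.2],-1],[[-0.235,-0.035,-0.19],[1.7,0.2,-0.2],-1],[[-0.235,-0.044,-0.24],[2.2,0.2,-0.2],-1],[[-0.235,-0.053,-0.29],[2.6,0.2,-0.2],-1],[[-0.235,-0.062,-0.34],[3.1,0.2,-0.2],-1],[[-0.235,-0.071,-0.39],[3.5,0.2,-0.2],-1],[[-0.235,-0.08,-0.435],[4,0.2,-0.2],-1],[[-0.235,-0.086,-0.467],[4.3,0.2,-0.2],-1],[[-0.235,-0.086,-0.467],[4.3,0.2,-0.2],-1],[[-0.235,-0.086,-0.467],[4.3,0.2,-0.2],-1]]}}

```text
clock: 4.88
tcp_pos: [0.5248, 0.1879, 0.2589]
tcp_rot: [-0.416, -0.571, -0.417, 0.572]
force: [0.3, -0.0, -2.8]
gripper_width: 0.0494
```

Run:
```python
from w import *
s=robot.get_state(); print(s["gripper_width"],s["force"],s["tcp_pos"])
try: wmeas(.525,.188,.09,.006,.02,"pics/w2.png","footplate")
except Exception as e: print(e)
im,d,C=shot("wrist"); P=cloud(d,C)
T=pose(); Q=(P-T[:3,3])@T[:3,:3]   # tool coords
m=(np.abs(Q[...,0]+.02)<.02)&(np.abs(Q[...,2])<.02)&(d>0)&(np.abs(Q[...,1])<.05); print("block top in tool x",np.median(Q[...,0][m]),"y range",np.percentile(Q[...,1][m],[2,98]),m.sum())
```

```text
0.049381296570809065 [ 0.2733 -0.0037 -2.8195] [0.5248 0.1879 0.2589]
footplate wrist z 0.0098 c [0.5359 0.1861] size [130. 100.] yaw 72.1 n 5477 bbox [228. 126.] [335. 206.]
block top in tool x -0.018136807917050267 y range [-0.0214  0.0302] 13232
```

View pics/w2.png

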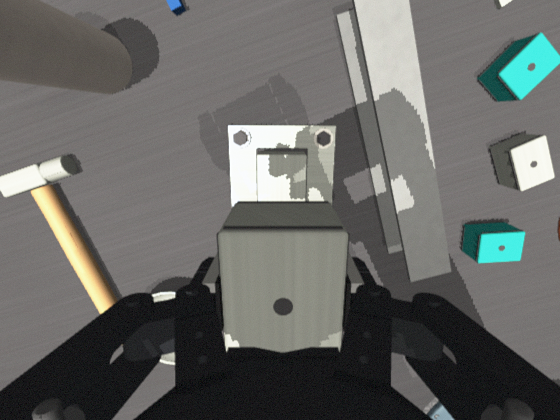

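Wrist view: the block is held square, edges at columns 218–348, so it is centred laterally. The foot plate's far edge is at row 125 and its sides at columns 228 and 335. I descend partway and refine against the plate's far edge.

Run:
```python
from h import *
plan([(.523,.190,.11,-17.9)])
```

```text
[[0.1492, -0.0027, -0.0018], [-0.07, -0.02, 0.04]] rows 2.4
```

Request:
{"api": "send_rows", "payload": {"targets": [[[0.05,-0.0027,-0.0018],[0,0,0],-1],[[0.1,-0.0027,-0.0018],[0,0,0],-1],[[0.149,-0.0027,-0.0018],[0,0,0],-1],[[0.149,-0.0027,-0.0018],[0,0,0],-1],[[0.149,-0.0027,-0.0018],[0,0,0],-1]]}}

```text
clock: 5.6
tcp_pos: [0.5246, 0.1897, 0.1124]
tcp_rot: [0.416, 0.573, 0.415, -0.571]
force: [0.9, -0.1, -2.3]
gripper_width: 0.0495
```

```bash
cat >> w.py <<'E'
def lay(cols):
    """print tool coords of image points: (u,v,world z)"""
def edges(save):
    im,d,C=shot("wrist"); P=cloud(d,C); T=pose(); cv2.imwrite(save,im[...,::-1]); np.savez(save[:-4],im=im,d=d,T=T)
    return im,d,C,P,T,(P-T[:3,3])@T[:3,:3]
E
python3 - <<'E'
from w import *
im,d,C,P,T,Q=edges("pics/w3.png")
print(T[:3,3])
z=P[...,2]; 
def lines(m,zt,tag):
    n,l,st,c=cv2.connectedComponentsWithStats(m.astype(np.uint8)); m=l==1+np.argmax(st[1:,4])
    # per row left/right, per col top -> tool coords on plane zt
    def tool(uv): return (onplane(uv,zt,C)-T[:3,3])@T[:3,:3]
    ys,xs=np.nonzero(m); print(tag,xs.min(),xs.max(),ys.min(),ys.max(),"zmed",np.median(z[m]))
    top=[(x,np.nonzero(m[:,x])[0].min()-.5) for x in range(xs.min()+8,xs.max()-8)]
    L=[(np.nonzero(m[y])[0].min()-.5,y) for y in range(ys.min()+6,ys.max()-6)]; Rr=[(np.nonzero(m[y])[0].max()+.5,y) for y in range(ys.min()+6,ys.max()-6)]
    t=tool(top); a=tool(L); b=tool(Rr)
    print("  far edge tool y med",np.median(t[:,1]),"slope deg",np.degrees(np.polyfit(t[:,2],t[:,1],1)[0]),"L/R z",np.median(a[:,2]),np.median(b[:,2]),"width",np.median(b[:,2])-np.median(a[:,2]))
near=(np.hypot(P[...,0]-.523,P[...,1]-.19)<.11)&(d>0)
lines(near&(z>.005)&(z<.014),np.median(z[near&(z>.005)&(z<.014)]),"plate")
bt=(np.abs(Q[...,0]+.018)<.004)&(np.abs(Q[...,2])<.028)&(np.abs(Q[...,1])<.05)&(d>0)
lines(bt,T[2,3]+.0183,"blocktop")
E
```

```text
[0.5252 0.1899 0.1132]
plate 195 371 130 259 zmed 0.009639338210833931
  far edge tool y med 0.062155076718927685 slope deg -0.1566024117786979 L/R z -0.06396816243652277 0.06541848125783556 width 0.12938664369435832
blocktop 208 354 227 352 zmed 0.13076353810777414
  far edge tool y med 0.031792397550813936 slope deg 0.43183624181867275 L/R z -0.024511440057943083 0.025815676192860203 width 0.050327116250803286
```

View pics/w3.png

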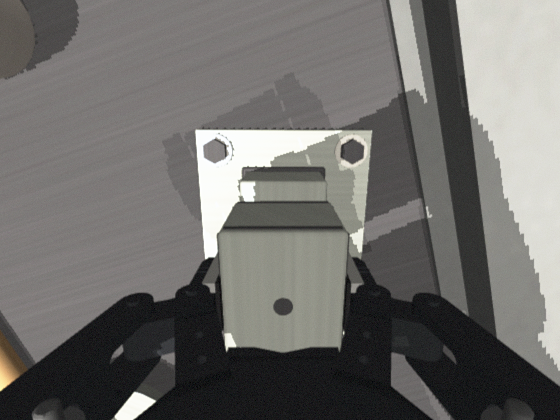

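Wrist view: plate far edge at row 130 with sides at columns 195 and 371, block top edges at columns 208 and 354. It is centred laterally and needs about −2.4 mm along tool y.

Request:
{"api": "send_rows", "payload": {"targets": [[[0.0,-0.0024,0],[0,0,0],-1],[[0.015,-0.0024,0],[0,0,0],-1],[[0.03,-0.0024,0],[0,0,0],-1],[[0.03,-0.0024,0],[0,0,0],-1],[[0.03,-0.0024,0],[0,0,0],-1]]}}

```text
clock: 6.28
tcp_pos: [0.5229, 0.1907, 0.0828]
tcp_rot: [0.416, 0.573, 0.415, -0.571]
force: [0.1, -0.0, -3.4]
gripper_width: 0.0493
```

```bash
cat >> h.py <<'E'
def avg(n=4):
    r=[]
    for i in range(n):
        vision.camera("side"); s=robot.get_state(); r.append(np.r_[s["tcp_pos"],s["force"]])
    r=np.array(r); print("tcp",r[:,:3].mean(0),"sd",r[:,:3].std(0),"F",r[:,3:].mean(0),"w",s["gripper_width"]); return r.mean(0)
E
python3 - <<'E'
from h import *
avg()
E
```

```text
tcp [0.5234 0.1908 0.0835] sd [0.0001 0.     0.0001] F [-0.0251 -0.1176 -2.9353] w 0.04911102574840304
```

Request:
{"api": "send_rows", "payload": {"targets": [[[0.003,0,0],[0,0,0],-1],[[0.005,0,0],[0,0,0],-1],[[0.006,0,0],[0,0,0],-1],[[0.006,0,0],[0,0,0],-1]]}}

```text
clock: 6.98
tcp_pos: [0.5233, 0.1908, 0.0775]
tcp_rot: [0.416, 0.574, 0.415, -0.57]
force: [0.0, -0.2, -4.0]
gripper_width: 0.0493
```

Request:
{"api": "send_rows", "payload": {"targets": [[[0.001,0,0],[0,0,0],-1],[[0.001,0,0],[0,0,0],-1]]}}

```text
clock: 7.22
tcp_pos: [0.5232, 0.1908, 0.0764]
tcp_rot: [0.416, 0.574, 0.415, -0.57]
force: [-0.3, -0.4, -3.2]
gripper_width: 0.0491
```

Request:
{"api": "send_rows", "payload": {"targets": [[[0.001,0,0],[0,0,0],-1],[[0.001,0,0],[0,0,0],-1]]}}

```text
clock: 7.48
tcp_pos: [0.5235, 0.1908, 0.0762]
tcp_rot: [0.416, 0.574, 0.415, -0.57]
force: [-3.2, -0.7, 4.4]
gripper_width: 0.0494
```

Contact. I release and back off upward.

Request:
{"api": "send_rows", "payload": {"targets": [[[0,0,0],[0,0,0],1],[[0,0,0],[0,0,0],1],[[0,0,0],[0,0,0],1],[[0,0,0],[0,0,0],1],[[-0.03,0,0],[0,0,0],1],[[-0.08,0,0],[0,0,0],1],[[-0.13,0,0],[0,0,0],1],[[-0.18,0,0],[0,0,0],1],[[-0.18,0,0],[0,0,0],1],[[-0.18,0,0],[0,0,0],1]]}}

```text
clock: 8.72
tcp_pos: [0.5222, 0.1905, 0.2555]
tcp_rot: [0.416, 0.573, 0.415, -0.571]
force: [0.3, -0.3, -0.1]
gripper_width: 0.0855
```

```bash
cat > chk.py <<'E'
from w import *
avg(2)
wmeas(.523,.19,.12,.085,.105,"pics/w4.png","large on foot")
wmeas(.523,.19,.1,.006,.075,None,"foot all")
wmeas(.523,.19,.1,.006,.115,None,"foot+blk")
plan([(.4585,-.0914,.26,6.5),(.4585,-.0914,.2,6.5)])
E
python3 chk.py
```

```text
tcp [0.5217 0.1904 0.2543] sd [0.0001 0.     0.0002] F [0.0941 0.2525 0.4235] w 0.08539305521145434
large on foot wrist z 0.0945 c [0.5221 0.1913] size [63.9 50.7] yaw -18.0 n 3378 bbox [255. 161.] [308. 225.]
foot all wrist z 0.01 c [0.5224 0.1905] size [129.6 129.4] yaw 71.8 n 7360 bbox [228. 123.] [337. 226.]
foot+blk wrist z 0.011 c [0.5227 0.1904] size [129.4 128.9] yaw 71.9 n 10815 bbox [229. 123.] [337. 226.]
[[-0.0058, 0.0267, 0.2877], [-24.5, -0.06, -0.12]] rows 4.6
[[0.0542, 0.0266, 0.2878], [-24.5, -0.06, -0.12]] rows 4.7
```

View pics/w4.png

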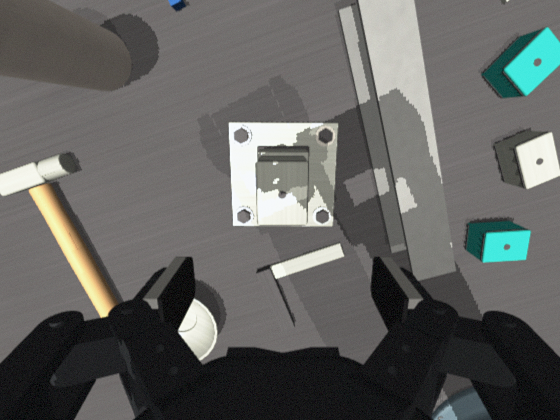

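The larger block sits on the foot within 1 mm and 0.2°, seen at (282,193) centred in the plate. Now the smaller block.

Request:
{"api": "send_rows", "payload": {"targets": [[[-0.006,0.005,0.06],[-5,0,0],1],[[-0.006,0.01,0.12],[-10,0,0],1],[[-0.006,0.016,0.18],[-15,0,0],1],[[-0.006,0.022,0.24],[-20,0,0],1],[[-0.006,0.027,0.288],[-24.5,0,0],1],[[0.02,0.027,0.288],[-24.5,0,0],1],[[0.054,0.027,0.288],[-24.5,0,0],1],[[0.054,0.027,0.288],[-24.5,0,0],1],[[0.054,0.027,0.288],[-24.5,0,0],1]]}}

```text
clock: 10.1
tcp_pos: [0.4593, -0.0918, 0.2011]
tcp_rot: [0.528, 0.472, 0.527, -0.47]
force: [0.6, -0.6, 1.0]
gripper_width: 0.0855
```

Run:
```python
from w import *
r=avg(2)
c=wmeas(.459,-.0914,.045,.028,.05,"pics/w5.png","small")
```

```text
tcp [ 0.4596 -0.0919  0.2017] sd [0.0001 0.     0.0001] F [-0.4709  0.096   0.5107] w 0.08527993897400185
small wrist z 0.0395 c [ 0.4568 -0.0905] size [54.7 40.7] yaw 6.5 n 2240 bbox [260. 169.] [302. 223.]
```

Run:
```python
from h import *
plan([(.4572,-.0905,.024,6.5)])
```

```text
[[0.1778, -0.0031, -0.0019], [0.03, 0.05, -0.26]] rows 2.8
```

Request:
{"api": "send_rows", "payload": {"targets": [[[0.06,-0.0031,-0.0019],[0,0,-0.2],1],[[0.12,-0.0031,-0.0019],[0,0,-0.2],1],[[0.15,-0.0031,-0.0019],[0,0,-0.2],1],[[0.177,-0.0031,-0.0019],[0,0,-0.2],1],[[0.177,-0.0031,-0.0019],[0,0,-0.2],1],[[0.177,-0.0031,-0.0019],[0,0,-0.2],-1],[[0.177,-0.0031,-0.0019],[0,0,-0.2],-1],[[0.177,-0.0031,-0.0019],[0,0,-0.2],-1],[[0.177,-0.0031,-0.0019],[0,0,-0.2],-1],[[0.177,-0.0031,-0.0019],[0,0,-0.2],-1],[[0.177,-0.0031,-0.0019],[0,0,-0.2],-1],[[0.177,-0.0031,-0.0019],[0,0,-0.2],-1]]}}

```text
clock: 11.75
tcp_pos: [0.4584, -0.0911, 0.0263]
tcp_rot: [0.529, 0.471, 0.526, -0.47]
force: [-0.3, -0.0, 6.8]
gripper_width: 0.0393
```

Run:
```python
from h import *
avg(2)
plan([(.4575,-.0905,.27,6.5),(.523,.191,.27,-18)])
```

```text
tcp [ 0.4584 -0.0911  0.0263] sd [0. 0. 0.] F [-0.9887 -0.0814  6.9374] w 0.0396537005311941
[[-0.2437, -0.0, -0.0001], [0.03, 0.14, -0.19]] rows 3.9
[[-0.244, 0.0971, -0.2723], [24.53, 0.09, -0.22]] rows 6.1
```

Request:
{"api": "send_rows", "payload": {"targets": [[[-0.03,0,0],[0,0.1,-0.2],-1],[[-0.08,0,0],[0,0.1,-0.2],-1],[[-0.13,0,0],[0,0.1,-0.2],-1],[[-0.18,0,0],[0,0.1,-0.2],-1],[[-0.244,0,0],[0,0.1,-0.2],-1],[[-0.244,0.016,-0.045],[4,0.1,-0.2],-1],[[-0.244,0.032,-0.09],[8,0.1,-0.2],-1],[[-0.244,0.048,-0.135],[12,0.1,-0.2],-1],[[-0.244,0.064,-0.18],[16,0.1,-0.2],-1],[[-0.244,0.08,-0.225],[20,0.1,-0.2],-1],[[-0.244,0.097,-0.272],[24.5,0.1,-0.2],-1],[[-0.244,0.097,-0.272],[24.5,0.1,-0.2],-1],[[-0.2,0.097,-0.272],[24.5,0.1,-0.2],-1],[[-0.15,0.097,-0.272],[24.5,0.1,-0.2],-1],[[-0.13,0.097,-0.272],[24.5,0.1,-0.2],-1],[[-0.13,0.097,-0.272],[24.5,0.1,-0.2],-1],[[-0.13,0.097,-0.272],[24.5,0.1,-0.2],-1]]}}

```text
clock: 13.98
tcp_pos: [0.5241, 0.1902, 0.1573]
tcp_rot: [0.416, 0.573, 0.415, -0.571]
force: [0.8, -0.7, -2.9]
gripper_width: 0.039
```

```bash
cat > rel.py <<'E'
from w import *
import sys
# argv: png, low z range lo hi, held top tool-x, half width, half len low, half len held, radius
def tool(uv,zt,C,T): return (onplane(uv,zt,C)-T[:3,3])@T[:3,:3]
def lines(m,zt,tag,C,T):
    n,l,st,c=cv2.connectedComponentsWithStats(m.astype(np.uint8)); m=l==1+np.argmax(st[1:,4])
    ys,xs=np.nonzero(m); 
    top=[(x,np.nonzero(m[:,x])[0].min()-.5) for x in range(xs.min()+8,xs.max()-8)]
    rg=range(ys.min()+3,min(ys.max()-2,ys.min()+60))
    a=tool([(np.nonzero(m[y])[0].min()-.5,y) for y in rg],zt,C,T); b=tool([(np.nonzero(m[y])[0].max()+.5,y) for y in rg],zt,C,T); t=tool(top,zt,C,T)
    zl,zr=np.median(a[:,2]),np.median(b[:,2])
    print(tag,"bbox",xs.min(),xs.max(),ys.min(),ys.max(),"far y",np.median(t[:,1]).round(4),"slope",np.degrees(np.polyfit(t[:,2],t[:,1],1)[0]).round(2),"z mid",((zl+zr)/2).round(4),"width",(zr-zl).round(4))
E
python3 - <<'E'
from rel import *
avg(2)
im,d,C,P,T,Q=edges("pics/w6.png"); z=P[...,2]
near=(np.hypot(P[...,0]-.523,P[...,1]-.19)<.11)&(d>0)
for lo,hi,t in ((.005,.014,"plate"),(.091,.099,"large top")):
    m=near&(z>lo)&(z<hi)&(Q[...,1]>.0); lines(m,np.median(z[m]),t+str(np.median(z[m]).round(4)),C,T)
bt=(np.abs(Q[...,0]+.0137)<.004)&(np.abs(Q[...,2])<.024)&(np.abs(Q[...,1])<.04)&(d>0)
print(np.median(Q[...,0][bt])); lines(bt,T[2,3]+.0137,"held",C,T)
E
```

```text
tcp [0.5244 0.1904 0.1578] sd [0.     0.0001 0.    ] F [ 0.2541 -0.7922 -2.5928] w 0.039235195271649856
plate0.0096 bbox 210 357 128 197 far y 0.0629 slope -0.05 z mid 0.0011 width 0.1295
large top0.0943 bbox 243 322 185 215 far y 0.0298 slope -0.39 z mid 0.0 width 0.0503
-0.01319528944426001
held bbox 222 343 235 350 far y 0.0269 slope 0.49 z mid -0.0 width 0.0403
```

View pics/w6.png

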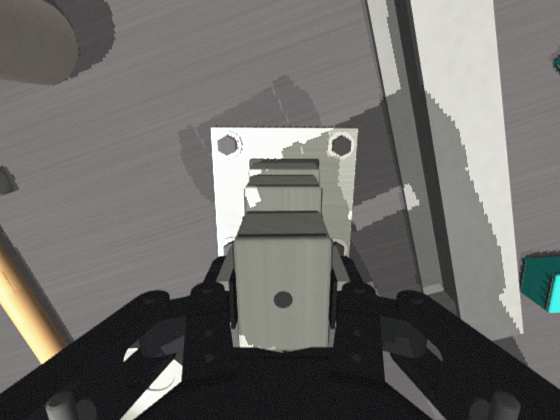

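Wrist view: smaller block held (columns 235–332), larger below (243–322), plate 210–357. Aligned laterally, needs −2.1 mm along tool y.

Request:
{"api": "send_rows", "payload": {"targets": [[[0,-0.0021,0],[0,0,0],-1],[[0.01,-0.0021,0],[0,0,0],-1],[[0.022,-0.0021,0],[0,0,0],-1],[[0.032,-0.0021,0],[0,0,0],-1],[[0.034,-0.0021,0],[0,0,0],-1],[[0.034,-0.0021,0],[0,0,0],-1],[[0.034,-0.0021,0],[0,0,0],-1]]}}

```text
clock: 15.0
tcp_pos: [0.5228, 0.1912, 0.1241]
tcp_rot: [0.416, 0.573, 0.415, -0.571]
force: [0.5, -0.4, -2.9]
gripper_width: 0.0394
```

Request:
{"api": "send_rows", "payload": {"targets": [[[0.001,0,0],[0,0,0],-1],[[0.001,0,0],[0,0,0],-1]]}}

```text
clock: 15.25
tcp_pos: [0.5229, 0.1912, 0.1233]
tcp_rot: [0.416, 0.573, 0.415, -0.571]
force: [0.3, -0.1, -3.4]
gripper_width: 0.0394
```

Request:
{"api": "send_rows", "payload": {"targets": [[[0.001,0,0],[0,0,0],-1],[[0.0015,0,0],[0,0,0],-1]]}}

```text
clock: 15.5
tcp_pos: [0.5229, 0.1912, 0.1218]
tcp_rot: [0.417, 0.573, 0.415, -0.571]
force: [0.8, -0.1, -3.6]
gripper_width: 0.039
```

Request:
{"api": "send_rows", "payload": {"targets": [[[0.0008,0,0],[0,0,0],-1],[[0.0008,0,0],[0,0,0],-1]]}}

```text
clock: 15.75
tcp_pos: [0.523, 0.1912, 0.1214]
tcp_rot: [0.417, 0.573, 0.415, -0.571]
force: [-1.5, -0.0, 1.0]
gripper_width: 0.0395
```

Contact. Release and back off.

Request:
{"api": "send_rows", "payload": {"targets": [[[0,0,0],[0,0,0],1],[[0,0,0],[0,0,0],1],[[0,0,0],[0,0,0],1],[[0,0,0],[0,0,0],1],[[-0.03,0,0],[0,0,0],1],[[-0.08,0,0],[0,0,0],1],[[-0.13,0,0],[0,0,0],1],[[-0.16,0,0],[0,0,0],1],[[-0.16,0,0],[0,0,0],1],[[-0.16,0,0],[0,0,0],1]]}}

```text
clock: 17.0
tcp_pos: [0.5216, 0.191, 0.2798]
tcp_rot: [0.416, 0.573, 0.415, -0.571]
force: [-1.2, -0.4, -0.1]
gripper_width: 0.0853
```

Run:
```python
from w import *
avg(2)
wmeas(.5225,.191,.12,.125,.145,"pics/w7.png","small on top")
wmeas(.5225,.191,.12,.085,.145,None,"large+small")
wmeas(.5225,.191,.1,.006,.075,None,"foot all")
plan([(.665,-.113,.27,14.7),(.665,-.113,.2,14.7)])
```

```text
tcp [0.5214 0.191  0.2792] sd [0.     0.     0.0001] F [ 0.2231  0.2672 -0.398 ] w 0.08543726944501065
small on top wrist z 0.1344 c [0.5217 0.1921] size [55.3 40.1] yaw -16.9 n 2522 bbox [259. 168.] [303. 226.]
large+small wrist z 0.1342 c [0.5264 0.1899] size [65.2 44.2] yaw -18.0 n 3292 bbox [258. 157.] [306. 226.]
foot all wrist z 0.0099 c [0.5224 0.1905] size [129.9 127.9] yaw 72.0 n 6457 bbox [232. 123.] [334. 219.]
[[0.0102, 0.23, 0.245], [-32.67, -0.02, -0.11]] rows 5.4
[[0.0802, 0.2299, 0.2451], [-32.67, -0.02, -0.11]] rows 5.5
```

Run:
```python
from rel import *
im,d,C,P,T,Q=edges("pics/w8.png"); z=P[...,2]
near=(np.hypot(P[...,0]-.5225,P[...,1]-.191)<.11)&(d>0)
for lo,hi,t in ((.128,.142,"small"),(.09,.1,"large"),(.006,.014,"plate")):
    m=near&(z>lo)&(z<hi); zt=np.median(z[m])
    lines(m,zt,t,C,T)
    n,l,st,c=cv2.connectedComponentsWithStats(m.astype(np.uint8)); m=l==1+np.argmax(st[1:,4])
    ys,xs=np.nonzero(m); rg=range(ys.min()+5,ys.max()-5)
    for f in (np.min,np.max):
        q=tool([(f(np.nonzero(m[y])[0]),y) for y in rg],zt,C,T); print("  side slope",np.degrees(np.polyfit(q[:,1],q[:,2],1)[0]).round(2))
```

```text
small bbox 260 304 169 226 far y 0.027 slope 1.47 z mid -0.0004 width 0.0408
  side slope -0.51
  side slope 0.67
large bbox 258 307 158 216 far y 0.0317 slope -0.05 z mid -0.0 width 0.0505
  side slope -64.15
  side slope -0.46
plate bbox 232 334 123 219 far y 0.0649 slope -0.07 z mid 0.0008 width 0.1295
  side slope 0.27
  side slope 0.31
```

The stack is aligned within about 1 mm and 1°. Now the head.

Request:
{"api": "send_rows", "payload": {"targets": [[[0.0,0.04,0.044],[-6,0,0],1],[[0.0,0.08,0.088],[-12,0,0],1],[[0.005,0.12,0.13],[-18,0,0],1],[[0.01,0.16,0.175],[-24,0,0],1],[[0.01,0.2,0.215],[-29,0,0],1],[[0.01,0.23,0.245],[-32.7,0,0],1],[[0.045,0.23,0.245],[-32.7,0,0],1],[[0.08,0.23,0.245],[-32.7,0,0],1],[[0.08,0.23,0.245],[-32.7,0,0],1],[[0.08,0.23,0.245],[-32.7,0,0],1]]}}

```text
clock: 18.55
tcp_pos: [0.6659, -0.113, 0.2019]
tcp_rot: [0.561, 0.433, 0.559, -0.431]
force: [0.5, 0.8, 0.5]
gripper_width: 0.0853
```

Run:
```python
from w import *
avg(2)
wmeas(.665,-.112,.05,.004,.07,"pics/w9.png","head all")
wmeas(.665,-.112,.05,.004,.012,None,"plate")
wmeas(.665,-.112,.05,.035,.06,None,"lug top")
im,d,C,P,T,Q=edges("pics/w9b.png"); z=P[...,2]
plan([(.663,-.112,.034,14.7)])
```

```text
tcp [ 0.6664 -0.1131  0.2029] sd [0.0001 0.     0.0001] F [0.5038 0.1717 0.093 ] w 0.08567611247918076
head all wrist z 0.008 c [ 0.6639 -0.1098] size [60.  45.6] yaw 15.6 n 2286 bbox [257. 161.] [300. 215.]
plate wrist z 0.0077 c [ 0.6638 -0.1098] size [60.1 45.6] yaw 15.6 n 1746 bbox [258. 161.] [300. 215.]
lug top wrist z 0.0521 c [ 0.6675 -0.1091] size [37.8 11.5] yaw 14.7 n 504 bbox [273. 175.] [285. 214.]
[[0.1678, -0.0032, -0.0019], [0.04, 0.08, -0.24]] rows 2.7
```

View pics/w9.png

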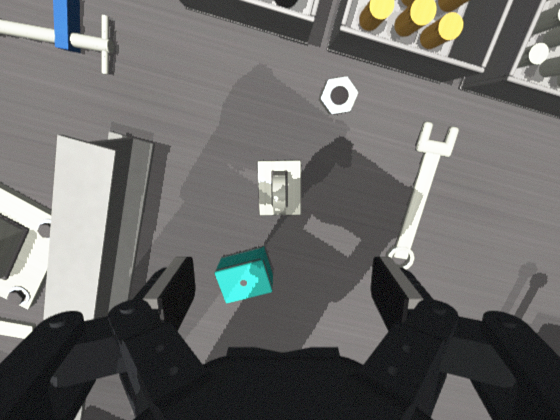

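Wrist view: the head's plate is at (279,188) with its lug upright along the tool's y. The turquoise block at (245,275) is clear of the fingers.

Run:
```python
from h import *
plan([(.6642,-.1098,.035,15.2)])
```

```text
[[0.1668, -0.0014, -0.0037], [-0.46, 0.08, -0.24]] rows 2.7
```

Request:
{"api": "send_rows", "payload": {"targets": [[[0.06,-0.0014,-0.0037],[-0.5,0.1,-0.2],1],[[0.12,-0.0014,-0.0037],[-0.5,0.1,-0.2],1],[[0.15,-0.0014,-0.0037],[-0.5,0.1,-0.2],1],[[0.167,-0.0014,-0.0037],[-0.5,0.1,-0.2],1],[[0.167,-0.0014,-0.0037],[-0.5,0.1,-0.2],1],[[0.167,-0.0014,-0.0037],[-0.5,0.1,-0.2],-1],[[0.167,-0.0014,-0.0037],[-0.5,0.1,-0.2],-1],[[0.167,-0.0014,-0.0037],[-0.5,0.1,-0.2],-1],[[0.167,-0.0014,-0.0037],[-0.5,0.1,-0.2],-1],[[0.167,-0.0014,-0.0037],[-0.5,0.1,-0.2],-1],[[0.167,-0.0014,-0.0037],[-0.5,0.1,-0.2],-1],[[0.167,-0.0014,-0.0037],[-0.5,0.1,-0.2],-1],[[0.167,-0.0014,-0.0037],[-0.5,0.1,-0.2],-1]]}}

```text
clock: 20.48
tcp_pos: [0.6646, -0.11, 0.0354]
tcp_rot: [0.562, 0.43, 0.562, -0.429]
force: [-1.6, 0.2, 5.3]
gripper_width: 0.0112
```

Run:
```python
from h import *
avg(2); print(pose()[:3,:3])
plan([(.664,-.1098,.30,15.2),(.5235,.191,.30,-17.7),(.5235,.191,.2,-17.7)])
```

```text
tcp [ 0.6646 -0.11    0.0354] sd [0. 0. 0.] F [-1.6543 -0.653   5.4361] w 0.011377180212518937
[[ 0.0012  0.9648  0.2628]
 [ 0.0001  0.2628 -0.9648]
 [-1.      0.0012  0.0002]]
[[-0.2646, -0.0002, -0.0003], [0.04, 0.01, -0.07]] rows 4.2
[[-0.2647, -0.0567, -0.3274], [32.94, -0.01, -0.07]] rows 6.8
[[-0.1647, -0.0568, -0.3275], [32.94, -0.01, -0.07]] rows 5.9
```

Request:
{"api": "send_rows", "payload": {"targets": [[[-0.03,0,0],[0,0,0],-1],[[-0.08,0,0],[0,0,0],-1],[[-0.13,0,0],[0,0,0],-1],[[-0.18,0,0],[0,0,0],-1],[[-0.23,0,0],[0,0,0],-1],[[-0.265,0,0],[0,0,0],-1],[[-0.265,-0.008,-0.045],[4,0,0],-1],[[-0.265,-0.016,-0.09],[9,0,0],-1],[[-0.265,-0.024,-0.135],[13,0,0],-1],[[-0.265,-0.032,-0.18],[18,0,0],-1],[[-0.265,-0.04,-0.225],[22,0,0],-1],[[-0.265,-0.048,-0.27],[27,0,0],-1],[[-0.265,-0.054,-0.31],[31,0,0],-1],[[-0.265,-0.057,-0.3275],[32.9,0,0],-1],[[-0.265,-0.057,-0.3275],[32.9,0,0],-1],[[-0.22,-0.057,-0.3275],[32.9,0,0],-1],[[-0.185,-0.057,-0.3275],[32.9,0,0],-1],[[-0.18,-0.057,-0.3275],[32.9,0,0],-1],[[-0.18,-0.057,-0.3275],[32.9,0,0],-1],[[-0.18,-0.057,-0.3275],[32.9,0,0],-1]]}}

```text
clock: 23.08
tcp_pos: [0.5245, 0.1909, 0.2173]
tcp_rot: [0.418, 0.572, 0.416, -0.569]
force: [0.7, 0.4, -3.4]
gripper_width: 0.011
```

```bash
cat > hd.py <<'E'
from rel import *
import sys
avg(2)
im,d,C,P,T,Q=edges(sys.argv[1]); z=P[...,2]
near=(np.hypot(P[...,0]-.5225,P[...,1]-.191)<.11)&(d>0)
for lo,hi,t in ((.006,.014,"plate"),(.09,.1,"large"),(.129,.14,"small")):
    m=near&(z>lo)&(z<hi)&(Q[...,1]>0)
    if m.sum()>100: lines(m,np.median(z[m]),t+" %.4f"%np.median(z[m]),C,T)
bt=(np.abs(Q[...,0]-.0274)<.005)&(np.abs(Q[...,2])<.027)&(np.abs(Q[...,1])<.045)&(d>0)
print("head plate x",np.median(Q[...,0][bt]),"(want .0274)",bt.sum()); lines(bt,T[2,3]-.0274,"headplate",C,T)
# tilt of the plate top
A=Q[bt]; c=np.linalg.lstsq(np.c_[A[:,1],A[:,2],np.ones(len(A))],A[:,0],rcond=None)[0]; print("tilt deg",np.degrees(c[:2]))
E
python3 hd.py pics/w10.png
```

```text
tcp [0.5243 0.191  0.2172] sd [0.0001 0.     0.0001] F [ 0.2175  0.0459 -4.1058] w 0.01151804920073066
plate 0.0097 bbox 224 345 126 184 far y 0.0633 slope -0.82 z mid 0.0017 width 0.1296
large 0.0943 bbox 253 314 170 197 far y 0.0303 slope -0.04 z mid 0.0008 width 0.0503
small 0.1341 bbox 254 311 187 198 far y 0.025 slope -0.03 z mid -0.0001 width 0.041
head plate x 0.027541361250316733 (want .0274) 3699
headplate bbox 239 326 199 260 far y 0.031 slope 0.5 z mid -0.0 width 0.0457
tilt deg [1.5292 0.0363]
```

View pics/w10.png

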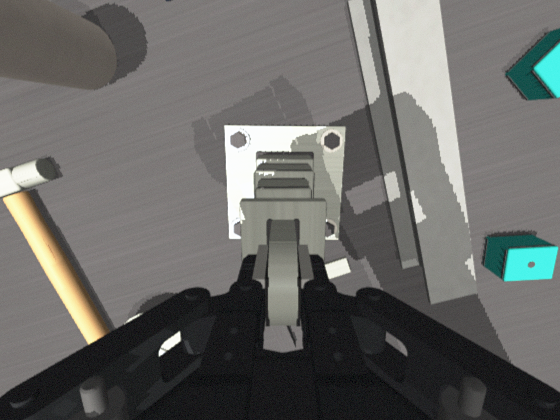

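Wrist view: the head's plate (columns 239–326, row 199) is over the small block (254–311). It needs about −2.8 mm in tool y. I check the apparent 1.5° tilt against known-level surfaces.

Run:
```python
from h import *
f=np.load("pics/w10.npz"); d,T=f["d"],f["T"]; c=vision.get_calibration("wrist")
C=dict(E=T@np.array(c["T_tool_cam"]),f=210/np.tan(np.radians(c["vertical_fov"])/2),cx=c["cx"],cy=c["cy"])
P=cloud(d,C); Q=(P-T[:3,3])@T[:3,:3]
def tilt(m,t):
    A=Q[m]
    for _ in range(4):
        k=np.linalg.lstsq(np.c_[A[:,1],A[:,2],np.ones(len(A))],A[:,0],rcond=None)[0]; r=A[:,0]-np.c_[A[:,1],A[:,2],np.ones(len(A))]@k; A=A[np.abs(r)<max(2*r.std(),2e-4)]
    print(t,np.degrees(k[:2]),k[2],len(A),r.std(),"y",A[:,1].min(),A[:,1].max())
b=(np.abs(Q[...,0]-.0274)<.006)&(d>0)
tilt(b&(np.abs(np.abs(Q[...,2])-.0155)<.0055)&(Q[...,1]>-.012)&(Q[...,1]<.029),"head")
tilt(b&(np.abs(np.abs(Q[...,2])-.0155)<.0055)&(Q[...,1]>.008)&(Q[...,1]<.029),"head far")
z=P[...,2]; n=np.hypot(P[...,0]-.5225,P[...,1]-.191)<.1
tilt(n&(z>.005)&(z<.014)&(d>0)&(Q[...,1]<.06),"footplate")
tilt((np.abs(z)<.006)&(d>0),"bench")
print("tool x",T[:3,0],"tool y",T[:3,1])
f=np.load("pics/w9b.npz"); d,T=f["d"],f["T"]; C["E"]=T@np.array(c["T_tool_cam"]); P=cloud(d,C); Q=(P-T[:3,3])@T[:3,:3]; z=P[...,2]
tilt((z>.004)&(z<.012)&(np.hypot(P[...,0]-.664,P[...,1]+.11)<.04)&(d>0),"head on bench")
```

```text
head [-0.0729 -0.0202] 0.02786143483577191 1807 0.0004885308876267218 y -0.0023266905876846273 0.028976536834355242
head far [ 0.1935 -0.0598] 0.027761695544888797 1364 0.00048491055566598855 y 0.008015964872382451 0.028976536834355242
footplate [ 0.1302 -0.0925] 0.20741607677320031 4994 0.0006346559602405745 y -0.06745576985527771 0.05949758959082412
bench [ 0.2088 -0.0943] 0.21742712803084963 108181 0.0006097814208132347 y -0.31734839005287935 0.18295562517961092
tool x [ 0.0037  0.0005 -1.    ] tool y [ 0.9528 -0.3034  0.0034]
head on bench [ 0.2183 -0.0082] 0.19463742067649487 1433 0.0005893840164632436 y -0.032000119179707145 0.027216160429923145
```

The head is level (about 0.2°, like the bench in the same frame). I plan the approach.

Run:
```python
from h import *
plan([(.5216,.1918,.2172,-17.7),(.5216,.1918,.186,-17.7)])
```

```text
[[-0.0005, -0.0025, 0.0], [0.04, -0.09, -0.19]] rows 0.0
[[0.0307, -0.0026, 0.0001], [0.04, -0.09, -0.19]] rows 0.5
```

Request:
{"api": "send_rows", "payload": {"targets": [[[0,-0.0026,0],[0,-0.1,-0.2],-1],[[0.01,-0.0026,0],[0,-0.1,-0.2],-1],[[0.02,-0.0026,0],[0,-0.1,-0.2],-1],[[0.0305,-0.0026,0],[0,-0.1,-0.2],-1],[[0.0305,-0.0026,0],[0,-0.1,-0.2],-1],[[0.0305,-0.0026,0],[0,-0.1,-0.2],-1]]}}

```text
clock: 23.98
tcp_pos: [0.5218, 0.1919, 0.1863]
tcp_rot: [-0.417, -0.571, -0.417, 0.571]
force: [-0.6, 0.5, -3.3]
gripper_width: 0.0115
```

```bash
python3 hd.py pics/w11.png; python3 -c "
from h import *
plan([(.5216,.1918,.1786,-17.7)])"
```

```text
tcp [0.522  0.1919 0.1867] sd [0.     0.     0.0001] F [ 0.7755  0.4818 -3.8978] w 0.010882559154366197
plate 0.0097 bbox 218 351 123 190 far y 0.0657 slope -0.33 z mid 0.0017 width 0.1296
large 0.0943 bbox 249 318 173 197 far y 0.033 slope -0.11 z mid 0.0007 width 0.0503
[[0.0081, -0.0003, 0.0002], [0.04, -0.02, -0.04]] rows 0.1Traceback (most recent call last):
  File "hd.py", line 8, in <module>
    if m.sum()>100: lines(m,np.median(z[m]),t+" %.4f"%np.median(z[m]),C,T)
                    ~~~~~^^^^^^^^^^^^^^^^^^^^^^^^^^^^^^^^^^^^^^^^^^^^^^^^^
  File "rel.py", line 10, in lines
    a=tool([(np.nonzero(m[y])[0].min()-.5,y) for y in rg],zt,C,T); b=tool([(np.nonzero(m[y])[0].max()+.5,y) for y in rg],zt,C,T); t=tool(top,zt,C,T)
  File "rel.py", line 4, in tool
    def tool(uv,zt,C,T): return (onplane(uv,zt,C)-T[:3,3])@T[:3,:3]
                                 ~~~~~~~^^^^^^^^^
  File "h.py", line 19, in onplane
    o,d=rays(uv,C); return o+d*((z-o[2])/d[:,2])[:,None]
        ~~~~^^^^^^
  File "h.py", line 16, in rays
    d=np.c_[(uv[:,0]-C["cx"])/C["f"],-(uv[:,1]-C["cy"])/C["f"],-np.ones(len(uv))]
             ~~^^^^^
IndexError: index 0 is out of bounds for axis 1 with size 0
```

Aligned. Final 8 mm down to a gap of about 8 mm.

Request:
{"api": "send_rows", "payload": {"targets": [[[0.003,0,0],[0,0,0],-1],[[0.006,0,0],[0,0,0],-1],[[0.008,0,0],[0,0,0],-1],[[0.008,0,0],[0,0,0],-1],[[0.008,0,0],[0,0,0],-1]]}}

```text
clock: 24.75
tcp_pos: [0.522, 0.1919, 0.1788]
tcp_rot: [0.417, 0.571, 0.417, -0.571]
force: [-0.2, -0.7, -3.2]
gripper_width: 0.0111
```

```bash
sed -i 's/(.129,.14,"small")//' hd.py; python3 hd.py pics/w12.png
python3 - <<'E'
from h import *
im,d,C=shot("side"); P=cloud(d,C); 
# project stack centre into side view, crop
p=np.linalg.inv(C["E"])@np.array([.522,.191,.135,1]); u=int(C["cx"]-C["f"]*p[0]/p[2]); v=int(C["cy"]+C["f"]*p[1]/p[2]); print(u,v)
cv2.imwrite("pics/side1.png",cv2.resize(im[max(0,v-60):v+60,u-70:u+70,::-1],None,fx=5,fy=5,interpolation=cv2.INTER_CUBIC))
E
```

```text
tcp [0.5221 0.1919 0.1788] sd [0. 0. 0.] F [-0.1888 -0.1073 -3.8122] w 0.011354486150826622
plate 0.0096 bbox 216 353 124 191 far y 0.0658 slope -0.59 z mid 0.0017 width 0.1295
large 0.0942 bbox 248 319 175 198 far y 0.0329 slope -0.24 z mid 0.0008 width 0.0508
head plate x 0.027889528314522512 (want .0274) 3673
headplate bbox 239 326 199 260 far y 0.0303 slope 0.21 z mid 0.0 width 0.0456
tilt deg [ 1.4089 -0.0205]
262 201
```

View pics/side1.png

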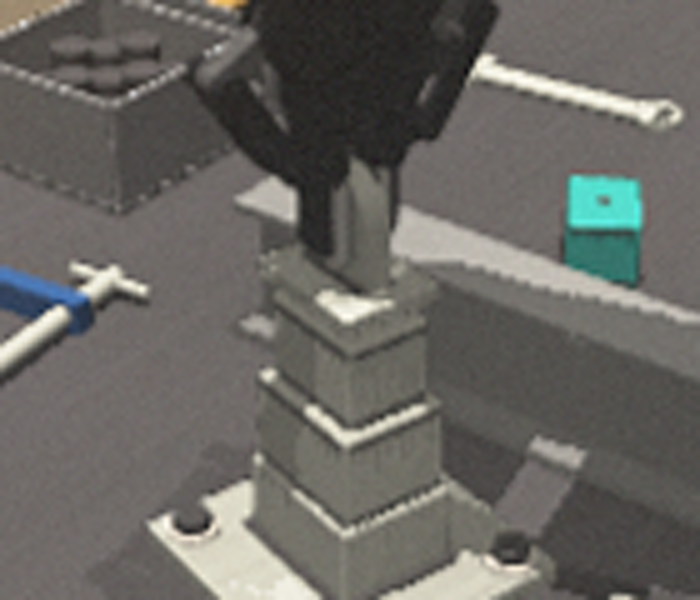

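The side crop shows the head over the stack, its bottom front corner at crop (350,352) and the smaller block's foot corner at (347,443). The camera looks down, so the gap itself isn't visible. I compare those corners with their expected projections.

Run:
```python
from h import *
im,d,C=shot("side"); a=np.radians(-17.7); u=np.array([np.cos(a),np.sin(a)]); v=np.array([-np.sin(a),np.cos(a)])
def pr(x,y,z):
    q=np.array([.5218,.1918])+x*u+y*v; p=np.linalg.inv(C["E"])@np.r_[q,z,1]; return (C["cx"]-C["f"]*p[0]/p[2]-192)*5,(C["cy"]+C["f"]*p[1]/p[2]-141)*5
for n,hx,hy,z in (("head under 8mm gap",.03,.023,.143),("head if 0 gap",.03,.023,.135),("small foot",.027,.02,.095),("large foot",.032,.025,.05)):
    print(n,[tuple(np.round(pr(s*hx,t*hy,z))) for s,t in ((1,1),(-1,1))])
avg(3)
```

```text
head under 8mm gap [(np.float64(262.0), np.float64(274.0)), (np.float64(350.0), np.float64(339.0))]
head if 0 gap [(np.float64(263.0), np.float64(291.0)), (np.float64(350.0), np.float64(357.0))]
small foot [(np.float64(276.0), np.float64(373.0)), (np.float64(352.0), np.float64(434.0))]
large foot [(np.float64(262.0), np.float64(457.0)), (np.float64(350.0), np.float64(533.0))]
tcp [0.522  0.1919 0.1788] sd [0. 0. 0.] F [ 0.0013 -0.4981 -3.4691] w 0.011488006636914128
```

```bash
python3 -c "
from h import *
print(job.job_done()); print(robot.get_state()['clock'])"
```

```text
the job is handed in; nothing more can be done
None
the job is handed in; nothing more can be done
```

The larger block is on the foot, the smaller block is on the larger one, and both are released. The head was carried over the beam by its lug and is held still about 8 mm above the smaller block. The job is handed in; the clock was near 25 s of the 72 s allowed.

What the last checks showed:
- **Stack:** the parts sit within about 1–1.5 mm of each other. The block sides are parallel to within about 1°. One rectangle fit read the smaller block 1.1° off the larger one.
- **Head:** it is centred to about 1 mm, and its tilt in the last clean fit was about 0.2° or less. The final check script printed a 1.4° tilt again. I put that down to pixels on the lug, because the earlier 1.5° reading vanished once the lug was left out; I did not repeat that fit at the final pose.
- **Gap:** about 8.2 mm from the tool heights and 7.9 mm from the wrist depth image. A rough pixel check from the side camera suggested about 6 mm, but one pixel there is about 2.4 mm. That camera looks down, so it could not show the gap directly. The force reading still shows the head's full weight hanging, so it is not touching.

The calibrations of the top and wrist cameras disagreed by about 3–4 mm, so I used the wrist view for all alignment.

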